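# Put the sound splitting heads back into their tray

### The job

Put the four sound, colour-painted bamboo-splitting heads back into the tray, each lying flat with its blades up in the nest with the floor of its own colour; set them down, do not drop them. Leave the rusty head with the broken blades and the dark belt pulley where they lie on the mat, undisturbed.

Things in the scene. Friction and masses are not known exactly. Their poses are not given: they have to be found in the camera images.
- head_red: Sound bamboo-splitting head: steel ring 56 mm across, 38 mm high, 5 mm wall, painted red but for its foot; inside, 4 bright radial blades on a pointed hub (39 mm high). About 0.3 kg. Flat, blades up, on a 4 mm rubber mat, neighbours at least 28 mm away. Round: grip across the ring from any side. Origin: centre of its underside; z up its axis.
- nest_red: Nest with a red floor: dark grey tile 98 mm square, 14 mm high, round recess 84 mm across, 10 mm deep (floor 4 mm over the tile's underside). Four tiles, two by two, centres 99 mm apart, in a fixed grey tray, walls 18 mm high, level with the tile tops; handles stick out 28 mm on two sides. Fixed. Origin: centre of the tile's underside, 4 mm above the bench; z up.
- head_yellow: Sound bamboo-splitting head: steel ring 56 mm across, 38 mm high, 5 mm wall, painted yellow but for its foot; inside, 5 bright radial blades on a pointed hub (39 mm high). About 0.3 kg. Flat, blades up, on a 4 mm rubber mat, neighbours at least 28 mm away. Round: grip across the ring from any side. Origin: centre of its underside; z up its axis.
- nest_yellow: Nest with a yellow floor: dark grey tile 98 mm square, 14 mm high, round recess 84 mm across, 10 mm deep (floor 4 mm over the tile's underside). Four tiles, two by two, centres 99 mm apart, in a fixed grey tray, walls 18 mm high, level with the tile tops; handles stick out 28 mm on two sides. Fixed. Origin: centre of the tile's underside, 4 mm above the bench; z up.
- head_blue: Sound bamboo-splitting head: steel ring 56 mm across, 38 mm high, 5 mm wall, painted blue but for its foot; inside, 6 bright radial blades on a pointed hub (39 mm high). About 0.3 kg. Flat, blades up, on a 4 mm rubber mat, neighbours at least 28 mm away. Round: grip across the ring from any side. Origin: centre of its underside; z up its axis.
- nest_blue: Nest with a blue floor: dark grey tile 98 mm square, 14 mm high, round recess 84 mm across, 10 mm deep (floor 4 mm over the tile's underside). Four tiles, two by two, centres 99 mm apart, in a fixed grey tray, walls 18 mm high, level with the tile tops; handles stick out 28 mm on two sides. Fixed. Origin: centre of the tile's underside, 4 mm above the bench; z up.
- head_green: Sound bamboo-splitting head: steel ring 56 mm across, 38 mm high, 5 mm wall, painted green but for its foot; inside, 8 bright radial blades on a pointed hub (39 mm high). About 0.3 kg. Flat, blades up, on a 4 mm rubber mat, neighbours at least 28 mm away. Round: grip across the ring from any side. Origin: centre of its underside; z up its axis.
- nest_green: Nest with a green floor: dark grey tile 98 mm square, 14 mm high, round recess 84 mm across, 10 mm deep (floor 4 mm over the tile's underside). Four tiles, two by two, centres 99 mm apart, in a fixed grey tray, walls 18 mm high, level with the tile tops; handles stick out 28 mm on two sides. Fixed. Origin: centre of the tile's underside, 4 mm above the bench; z up.
- worn_head: Worn-out splitting head, NOT to be moved: same size as the others (56 mm across, 38 mm high), but dark rust brown all over, without paint, and with three of its six blades broken out. On the mat among the others. Origin: centre of its underside; z up.
- pulley: Spare V-belt pulley of the machine's motor, NOT to be moved: dark cast iron, 56 mm across, rim 25 mm high, hub 32 mm high with a bore, a belt groove round its side, no blades. On the mat among the others. Origin: centre of its underside; z up.
Mind the look-alikes: they are no part of the job. What is shaped like the nest_blue but brown or white is not meant.

How it is judged (in metres and radians):
At the end, for the whole second after the job is handed in: Each painted head lies flat (within 0.12 rad) on the floor of the recess of its own colour's nest (centre within 18 mm, underside less than 4 mm above the recess floor), released and at rest; the worn head and the pulley are within 25 mm of where they lay (horizontal distance between head_red and nest_red below 0.018 m and z of head_red in the frame of nest_red below 0.008 m and angle between each of head_red, head_yellow, head_blue, head_green's own z axis and vertical below 0.12 rad and linear speed of each of head_red, head_yellow, head_blue, head_green below 0.02 m/s and angular speed of each of head_red, head_yellow, head_blue, head_green below 0.15 rad/s and horizontal distance between head_yellow and nest_yellow below 0.018 m and z of head_yellow in the frame of nest_yellow below 0.008 m and horizontal distance between head_blue and nest_blue below 0.018 m and z of head_blue in the frame of nest_blue below 0.008 m and horizontal distance between head_green and nest_green below 0.018 m and z of head_green in the frame of nest_green below 0.008 m and distance of each of worn_head, pulley from where it was at the start of the episode below 0.025 m); the robot touches nothing.
It fails at once if the worn head or the pulley is moved by more than 25 mm (distance of any of worn_head, pulley from where it was at the start of the episode above 0.025 m).
It fails at once if a splitting head is dropped: out of the fingers and moving faster than 0.8 m/s (a fall of more than about 3 cm) ((contact force between the fingers and head_red below 0.05 N and linear speed of head_red above 0.8 m/s) or (contact force between the fingers and head_yellow below 0.05 N and linear speed of head_yellow above 0.8 m/s) or (contact force between the fingers and head_blue below 0.05 N and linear speed of head_blue above 0.8 m/s) or (contact force between the fingers and head_green below 0.05 N and linear speed of head_green above 0.8 m/s)).
It also fails if it takes over 88 s, if anything falls off the work surface, if the arm or the gripper's body presses on something with over 40 N, if the wrist force passes 120 N, or if a joint passes its speed limit or range.

### The arm

A 6-joint arm with a two-finger parallel gripper is mounted at the origin on the work surface. World frame = base frame: x ahead of the robot, y to its left, z up, the work surface at z = 0. Lengths are in m, angles in degrees, forces in N, time in s.
With the tool pointing down it reaches from about 0.375 to 0.75 m from the base axis. Payload 9 kg.
Tool frame: the origin (TCP) lies between the finger pads; the fingertips stand 19 mm ahead of it and the grasp point (between the pads) is the TCP; z points along the fingers, y is the direction in which the jaws open and shut (so a half turn about z gives the same grasp; the last joint's range is limited). The gripper opens to 85 mm and grips with 20 to 120 N. Pads are 22 mm wide; open, the fingers measure 114 mm over their backs; the gripper's body (76 mm by 85 mm) begins 54 mm behind the grasp point. The pads swing forward as they close: fully open they stand 13 mm farther back than shut.
Start: joints at [-83.405, 5.964, 5.575, 89.605, 0, 77.527], TCP at [0.196, -0.567, 0.25] pointing down, gripper open.
Joint ranges: [-171.21, 171.21], [-48.23, 106.86], [-62.78, 66.21], [-105.2, 120.99], [-86.42, 89.51], [-180, 180]. Speed limits (degrees/s): [127.2, 127.2, 147.25, 180, 180, 180].

### API

Orientations are given as [roll, pitch, yaw] about the fixed x, y, z axes, in that order (R = Rz(yaw) Ry(pitch) Rx(roll)).
In Python, from plant import ctrl gives the robot as it stands. The module is installed in compiled form; this text tells all that it offers.
- The arm moves only by the shell command python3 -m pendant 'ROWS'. ROWS is JSON, a list of rows, each a list of 3 entries, a list of its own where there are three numbers: the finger opening in mm, from 0 to 85.4, then the shift along the tool's x, y, z in units of 25 mm (1.0 is 25 mm), then the turn, a rotation vector about the tool's x, y, z in degrees. A call has 1 to 12 rows; each row is the pose to reach, as a shift and turn from the pose commanded when the call began, along the tool's axes at that moment; what a row does not reach only later rows make up. A row lasts 1/8 s, in which the tool goes at most 62.5 mm and 10.7 degrees, less where a joint would pass 70% of its speed; a pose out of reach is approached as far as the arm can. A call with a gripper value outside its range is refused whole. The fingers move at their own pace and stop on an object; the grip force is fixed at half the most. Time passes only in rows, so rows that repeat a pose let the fingers close. It gives the time, the measured TCP pose, the force and the opening at its end, in the units of the state.
- ctrl.state(): the state, without advancing time (a new reading comes with each control period).
- ctrl.snapshot(name): name is "side" or "top" or "wrist"; returns a dict with "img" (420x560x3 uint8, blue, green, red), "range_z" (420x560 float32, m along the optical axis (not along the pixel's ray), 0 where there is no reading), "camera_matrix" (3x3 intrinsics, pixels), "D" ([k1, k2, p1, p2, k3] as OpenCV has them; the pictures are not rectified), "view" (4x4, takes a point from world to camera coordinates); the wrist camera has in their place "hand_eye" (4x4, takes a point from camera to tool coordinates, whose origin is the TCP and whose axes are the flange's). Camera axes: x right, y up, looking along -z (the intrinsics and any distortion apply to the point x, -y, -z); pixel columns grow to the right and rows downward; lengths in m; the calibration is good to about 2 mm. A picture is of the moment at which its call begins: read the wrist's pose just before it.
- ctrl.close_job(): hands the job in, once; it reports no verdict.
The state is a dict: "t": time; "q": joint angles; "dq": joint speeds; "joint_efforts": joint torques, N m; "position": TCP position; "orientation": TCP orientation; "force": force on the tool from outside, world axes, zero at the start; "torque": the same for the moment, N m; "gripper_width": opening from 0.0 (shut) to 1.0 (fully open).
Only numpy, scipy, OpenCV 4.12 (cv2) and the standard library are available. Lean on these libraries where they do the work, as an engineer would, in place of code of your own. Each camera call takes 0.05 s, during which the arm holds its last target.

## Working session

There is one attempt and no reset: what is moved stays moved. The work goes in short steps, Python scripts to look and compute and a shell command to move; the robot and the scene stay as the last step left them, time stands still between calls to the robot, and variables do not carry over. Pictures are saved under pics/ and viewed, and the job is handed in when it is done.

```bash
mkdir -p pics; ls
cat > look.py <<'E'
import sys,cv2,numpy as np
from plant import ctrl
def save(n,f):
    s=ctrl.snapshot(n); cv2.imwrite('pics/'+f,s['img']); return s
E
python3 - <<'E'
from look import *
print(ctrl.state())
for n in ['top','side']:
    s=save(n,n+'0.png'); print(n,s['camera_matrix'].tolist(),s['D'],s['view'].tolist())
    np.savez('pics/'+n+'0.npz',**{k:np.array(v) for k,v in s.items()})
E
```

```text
pics
{'t': 0.0, 'q': array([-8.34046333e+01,  5.99833675e+00,  5.52663240e+00,  8.96056777e+01,
       -5.41899102e-04,  7.75262495e+01]), 'dq': array([-0.04520183,  0.03180099,  0.04708384, -0.05230478, -0.02578166,
        0.0969973 ]), 'joint_efforts': array([-2.32709703e-03, -5.56928337e+01,  5.03653908e+01,  1.71155512e-02,
       -3.81538666e-04,  2.42857101e-05]), 'position': array([ 0.19598955, -0.56675075,  0.2495211 ]), 'orientation': array([-1.79924327e+02, -1.61848232e-02,  1.90691068e+01]), 'force': array([-0.32038613, -0.09567968, -0.35265787]), 'torque': array([ 0.00599237, -0.04092065, -0.01598421]), 'gripper_width': 0.9991707789301059}
top [[442.0220866584885, 0.0, 272.2307313362904], [0.0, 442.0220866584885, 212.97240613766238], [0.0, 0.0, 1.0]] [0.03317706 0.         0.         0.         0.        ] [[-0.00022855660404324978, -0.999998168325934, 0.0019002912028942762, 0.07236967261296608], [0.9979628196984904, -0.0001068561979647448, 0.06379811189362461, -0.6210212875527451], [-0.06379779197838462, 0.001911001446887357, 0.9979610161785643, -0.9906940425263066], [0.0, 0.0, 0.0, 1.0]]
side [[488.28708447741263, 0.0, 273.1432147729304], [0.0, 488.28708447741263, 209.5510959624847], [0.0, 0.0, 1.0]] [-0.03814092  0.          0.          0.          0.        ] [[-0.991454832582553, -0.12953306437670384, -0.015443451100144057, 0.6374924599314333], [0.0811683882273412, -0.7052387716433065, 0.7043081482729103, -0.03938054732949243], [-0.10212251319507104, 0.6970361971979798, 0.7097263783279453, -1.0471426101968146], [0.0, 0.0, 0.0, 1.0]]
```

View pics/top0.png

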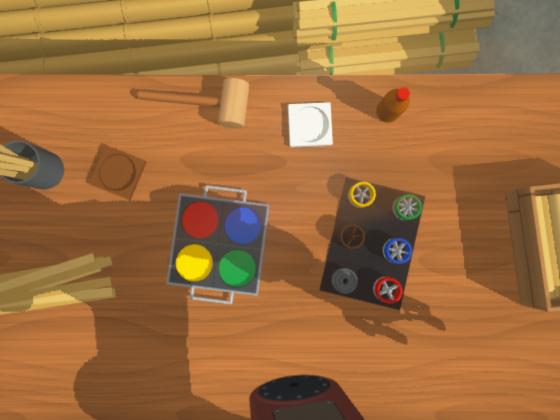

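View pics/side0.png

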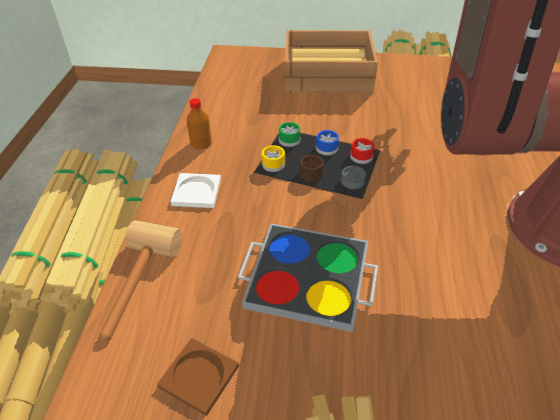

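The top view shows red (389,290), yellow (362,195), blue (397,251), green (407,207), worn (352,237) and pulley (344,280). The nests are red (200,220), blue (242,225), yellow (194,264) and green (237,267). The side view agrees.

```bash
cat > meas.py <<'E'
from look import *
def hsvmask(img,c):
    h=cv2.cvtColor(img,cv2.COLOR_BGR2HSV); H,S,V=cv2.split(h)
    r={'red':((H<5)|(H>174)),'yellow':(H>23)&(H<34),'green':(H>45)&(H<80),'blue':(H>105)&(H<130)}[c]
    return (r&(S>130)&(V>60)).astype(np.uint8)
def rays(s,uv):
    n=cv2.undistortPoints(np.float64(uv).reshape(-1,1,2),np.array(s['camera_matrix']),np.array(s['D'])).reshape(-1,2)
    d=np.c_[n[:,0],-n[:,1],-np.ones(len(n))]
    return d
def onplane(s,uv,z):
    W=np.linalg.inv(s['view']); d=rays(s,uv)@W[:3,:3].T; o=W[:3,3]
    return o+d*((z-o[2])/d[:,2])[:,None]
def bydepth(s,uv):
    W=np.linalg.inv(s['view']); uv=np.asarray(uv); z=s['range_z'][uv[:,1],uv[:,0]]
    return (rays(s,uv)*z[:,None])@W[:3,:3].T+W[:3,3]
def comps(m,amin=40):
    n,l,st,c=cv2.connectedComponentsWithStats(m)
    return [(i,st[i],c[i],l) for i in range(1,n) if st[i,4]>=amin]
def circ(P):
    A=np.c_[2*P[:,0],2*P[:,1],np.ones(len(P))]; x=np.linalg.lstsq(A,(P[:,:2]**2).sum(1),rcond=None)[0]
    return x[:2],np.sqrt(x[2]+x[0]**2+x[1]**2)
E
python3 - <<'E'
from meas import *
for n in ['top','side']:
    s=dict(np.load(f'pics/{n}0.npz'))
    for c in ['red','yellow','blue','green']:
        m=hsvmask(s['img'],c)
        m=cv2.morphologyEx(m,cv2.MORPH_CLOSE,np.ones((3,3)))
        for i,st,ce,l in comps(m,60):
            v,u=np.where(l==i); uv=np.c_[u,v]
            P=bydepth(s,uv); 
            if np.median(P[:,0])>.7 and n=='top' or np.median(P[:,0])<.3: continue
            big=st[4]>700
            if big: C=onplane(s,[ce],.008)[0]; print(n,c,'nest',ce.round(1),st[4],C.round(4),'dep z',np.median(P[:,2]).round(4))
            else:
                hull=cv2.convexHull(uv.astype(np.int32)).reshape(-1,2)
                T=onplane(s,hull,.042); (cc,r)=cv2.minEnclosingCircle(T[:,:2].astype(np.float32))
                Q=P[P[:,2]>.037]; 
                print(n,c,st.tolist(),ce.round(1),'enc',np.round(cc,4),round(r,4),'circ',[np.round(x,4) for x in circ(Q)] if len(Q)>5 else None,len(Q))
E
```

```text
top red nest [199.7 219.5] 1060 [0.6068 0.2396 0.008 ] dep z 0.0078
top red [375, 277, 28, 27, 385] [389.  290.1] enc [ 0.4483 -0.183 ] 0.0318 circ [array([ 0.4958, -0.0765]), np.float64(0.1231)] 175
top red [304, 382, 58, 38, 631] [337.8 401.9] enc [ 0.1944 -0.0576] 0.0644 circ [array([ 0.3339, -0.0103]), np.float64(0.0191)] 631
top red [251, 393, 51, 27, 516] [266.6 406.9] enc [0.2098 0.0645] 0.0545 circ [array([0.4342, 0.0892]), np.float64(0.121)] 516
top yellow [351, 182, 25, 24, 106] [363.4 194.7] enc [ 0.663  -0.1315] 0.0274 circ [array([ 0.6633, -0.1309]), np.float64(0.0251)] 101
top yellow nest [193.5 262.5] 1034 [0.508  0.2527 0.008 ] dep z 0.0075
top blue nest [243.3 227. ] 762 [0.5893 0.1391 0.008 ] dep z 0.0074
top blue [384, 238, 28, 26, 303] [398.4 250.5] enc [ 0.5361 -0.2059] 0.0307 circ [array([ 0.5423, -0.0881]), np.float64(0.1261)] 161
top green [397, 195, 25, 24, 133] [409.  209.7] enc [ 0.6336 -0.231 ] 0.0288 circ [array([ 0.5901, -0.1219]), np.float64(0.1217)] 101
top green nest [236.6 268.3] 1030 [0.4948 0.154  0.008 ] dep z 0.0074
side red [190, 99, 10, 10, 88]
[... 292 characters left out ...]
0.0092
side yellow [262, 145, 23, 23, 355] [273.3 156.8] enc [ 0.66   -0.1203] 0.043 circ [array([0.6124, 0.2985]), np.float64(0.4334)] 158
side yellow nest [328.3 297.8] 1203 [0.5055 0.2467 0.008 ] dep z 0.009
side blue [316, 130, 23, 22, 316] [326.7 141.4] enc [ 0.5344 -0.1959] 0.0437 circ [array([ 0.5328, -0.2103]), np.float64(0.025)] 122
side blue nest [289.2 248.6] 918 [0.5919 0.1347 0.008 ] dep z 0.0094
side green [279, 122, 21, 21, 286] [289.  132.9] enc [ 0.632  -0.2204] 0.0438 circ [array([0.5665, 0.2512]), np.float64(0.4896)] 125
side green nest [337.  257.7] 962 [0.4929 0.1473 0.008 ] dep z 0.0092
side green [13, 252, 22, 4, 61] [ 24.1 253.3] enc [1.1133 0.24  ] 0.0217 circ None 1
```

```bash
python3 - <<'E'
from meas import *
for n in ['top','side']:
    s=dict(np.load(f'pics/{n}0.npz'))
    v,u=np.where(s['range_z']>0); uv=np.c_[u,v]; P=bydepth(s,uv)
    k=(P[:,2]>.024)&(P[:,2]<.06)&(P[:,0]>.4)&(P[:,0]<.72)&(P[:,1]>-.28)&(P[:,1]<-.06)
    m=np.zeros((420,560),np.uint8); m[v[k],u[k]]=1
    for i,st,ce,l in comps(m,40):
        vv,uu=np.where(l==i); Q=bydepth(s,np.c_[uu,vv]); z=np.percentile(Q[:,2],90); T=Q[Q[:,2]>z-.006]
        (c,r)=cv2.minEnclosingCircle(T[:,:2].astype(np.float32)); print(n,ce.round(),np.round(c,4),round(r,4),'med',((np.percentile(T,3,0)+np.percentile(T,97,0))/2).round(4))
E
python3 -m pendant '[[70,[14.55,-11.22,2],[0,0,-71]],[70,[14.55,-11.22,2],[0,0,-71]],[70,[14.55,-11.22,2],[0,0,-71]],[70,[14.55,-11.22,3],[0,0,-71]],[70,[14.55,-11.22,4],[0,0,-71]],[70,[14.55,-11.22,4],[0,0,-71]],[70,[14.55,-11.22,4],[0,0,-71]],[70,[14.55,-11.22,4],[0,0,-71]],[70,[14.55,-11.22,4],[0,0,-71]],[70,[14.55,-11.22,4],[0,0,-71]],[70,[14.55,-11.22,4],[0,0,-71]]]'
```

```text
top [362. 193.] [ 0.6648 -0.1306] 0.0281 med [ 0.6637 -0.1306  0.0404]
top [408. 206.] [ 0.6356 -0.2332] 0.0284 med [ 0.6363 -0.2322  0.0402]
top [352. 236.] [ 0.5685 -0.1061] 0.029 med [ 0.5683 -0.1056  0.0403]
top [398. 251.] [ 0.5349 -0.2091] 0.028 med [ 0.5351 -0.2089  0.0401]
top [345. 281.] [ 0.4672 -0.0906] 0.0279 med [ 0.4677 -0.0903  0.0279]
top [345. 281.] [ 0.4678 -0.0909] 0.0132 med [ 0.4681 -0.0908  0.0346]
top [388. 290.] [ 0.4482 -0.1856] 0.0279 med [ 0.4482 -0.1856  0.0401]
side [289. 131.] [ 0.6301 -0.2359] 0.0303 med [ 0.6308 -0.2345  0.0424]
side [328. 139.] [ 0.5324 -0.211 ] 0.0294 med [ 0.5324 -0.2106  0.0415]
side [362. 147.] [ 0.4473 -0.1871] 0.0298 med [ 0.4453 -0.1865  0.0419]
side [273. 155.] [ 0.6602 -0.1327] 0.029 med [ 0.6597 -0.132   0.0416]
side [311. 165.] [ 0.5651 -0.1071] 0.0293 med [ 0.5646 -0.1072  0.0415]
side [354. 173.] [ 0.4628 -0.0901] 0.0272 med [ 0.4625 -0.093   0.0359]
t: 1.48
position: [0.448, -0.1841, 0.1507]
orientation: [180.0, 0.0, 90.0]
force: [-0.3, 0.1, 0.5]
gripper_width: 0.822
```

```bash
python3 -m pendant '[[70,[-0.08,-0.04,2],[0,0,0]],[70,[-0.08,-0.04,3.4],[0,0,0]],[70,[-0.08,-0.04,4.2],[0,0,0]],[70,[-0.08,-0.04,4.7],[0,0,0]],[70,[-0.08,-0.04,4.7],[0,0,0]]]'
python3 - <<'E'
from look import *
save('wrist','w1.png');save('top','t1.png')
E
```

```text
t: 2.1
position: [0.4467, -0.1855, 0.0325]
orientation: [-180.0, -0.0, 90.0]
force: [-0.6, -0.2, -0.0]
gripper_width: 0.819
```

View pics/w1.png

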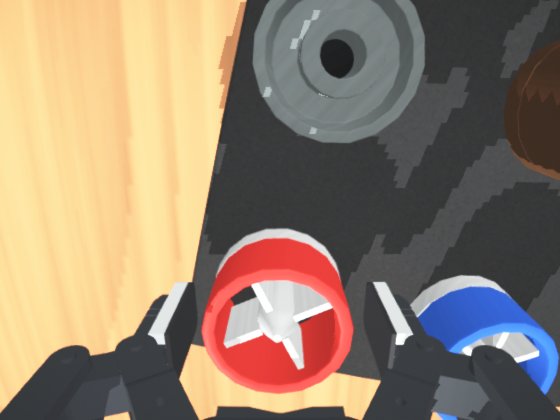

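The wrist view shows the red ring (205–352 px) centred between the pads (190 and 372 px), with the blue ring clear of the right finger. I'll close and lift.

```bash
python3 -m pendant '[[40,[0,0,0],[0,0,0]],[40,[0,0,0],[0,0,0]],[40,[0,0,0],[0,0,0]],[40,[0,0,0],[0,0,0]],[40,[0,0,0],[0,0,0]],[40,[0,0,0],[0,0,0]],[40,[0,0,-0.4],[0,0,0]],[40,[0,0,-1.5],[0,0,0]],[40,[0,0,-3.4],[0,0,0]],[40,[0,0,-4],[0,0,0]],[40,[0,0,-4],[0,0,0]]]'
python3 - <<'E'
from look import *
save('wrist','w2.png');save('side','s2.png')
E
```

```text
t: 3.58
position: [0.4477, -0.1856, 0.1335]
orientation: [179.9, 0.1, 90.1]
force: [0.4, -0.3, -2.8]
gripper_width: 0.642
```

View pics/w2.png

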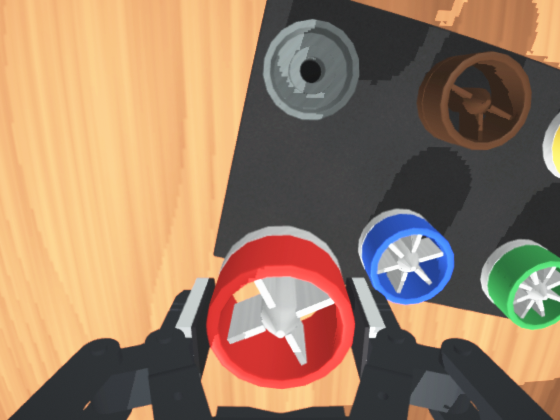

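View pics/s2.png

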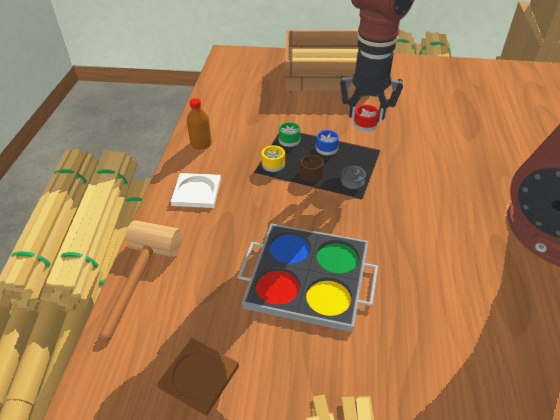

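The red head is held level (wrist view, 210–355 px) and clear of the mat. Next is the red nest.

```bash
python3 -m pendant '[[40,[2,0.75,0],[0,0,0]],[40,[4.2,1.6,0],[0,0,0]],[40,[6.4,2.4,0],[0,0,0]],[40,[8.6,3.2,0],[0,0,0]],[40,[10.8,4.05,0],[0,0,0]],[40,[13,4.9,0],[0,0,0]],[40,[15,5.65,0],[0,0,0]],[40,[16.4,6.15,0],[0,0,0]],[40,[16.96,6.34,0],[0,0,0]],[40,[16.96,6.34,1],[0,0,0]],[40,[16.96,6.34,1.6],[0,0,0]],[40,[16.96,6.34,1.6],[0,0,0]]]'
python3 - <<'E'
from look import *
save('wrist','w3.png');save('top','t3.png')
E
```

```text
t: 5.18
position: [0.6036, 0.2381, 0.0904]
orientation: [-179.8, 0.1, 90.0]
force: [-0.2, -0.1, -2.7]
gripper_width: 0.636
```

View pics/w3.png

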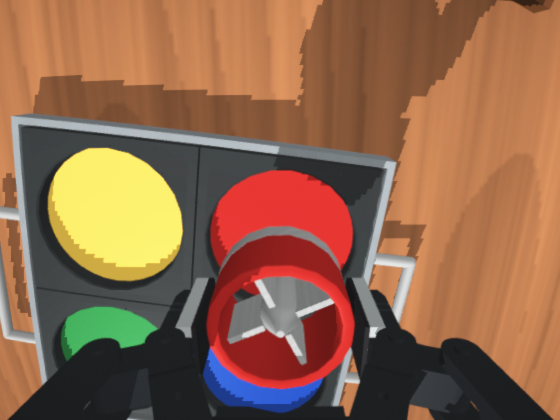

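```bash
python3 -m pendant '[[40,[0,0,0.8],[0,0,0]],[40,[0,0,1.5],[0,0,0]],[40,[0,0,1.9],[0,0,0]],[40,[0,0,2.05],[0,0,0]],[40,[0,0,2.1],[0,0,0]],[40,[0,0,2.1],[0,0,0]],[40,[0,0,2.1],[0,0,0]]]'
python3 - <<'E'
from look import *
save('wrist','w4.png');save('side','s4.png')
E
```

```text
t: 6.15
position: [0.6056, 0.2391, 0.0409]
orientation: [179.9, -0.0, 90.1]
force: [-0.0, -0.3, -2.7]
gripper_width: 0.64
```

View pics/w4.png

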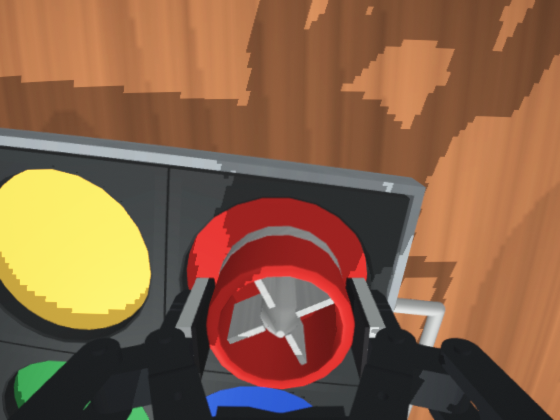

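View pics/s4.png

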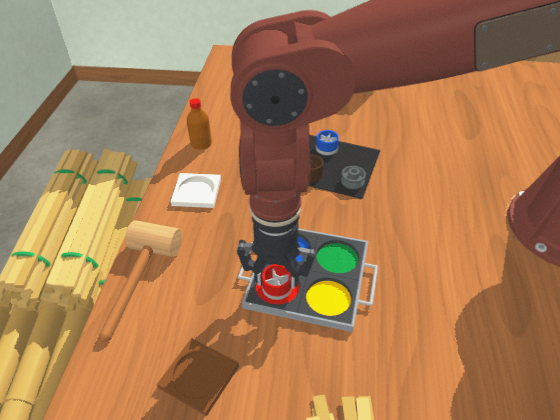

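```bash
python3 -m pendant '[[40,[0,0,0.08],[0,0,0]],[40,[0,0,0.14],[0,0,0]],[40,[0,0,0.14],[0,0,0]],[40,[0,0,0.14],[0,0,0]]]'
```

```text
t: 6.75
position: [0.6055, 0.2391, 0.0386]
orientation: [179.9, 0.0, 90.1]
force: [-5.7, -2.0, 10.9]
gripper_width: 0.638
```

Contact at z = 0.0386 (about 14 N upward). I'll release and rise.

```bash
python3 -m pendant '[[60,[0,0,-0.04],[0,0,0]],[64,[0,0,-0.04],[0,0,0]],[72,[0,0,-0.04],[0,0,0]],[72,[0,0,-0.04],[0,0,0]],[72,[0,0,-0.04],[0,0,0]],[72,[0,0,-0.4],[0,0,0]],[72,[0,0,-1],[0,0,0]],[72,[0,0,-2],[0,0,0]],[72,[0,0,-3.8],[0,0,0]],[72,[0,0,-3.8],[0,0,0]]]'
python3 - <<'E'
from look import *
save('wrist','w5.png');save('side','s5.png')
E
```

```text
t: 8.0
position: [0.6079, 0.2396, 0.1378]
orientation: [179.5, -0.1, 90.1]
force: [0.0, 0.0, -0.3]
gripper_width: 0.847
```

View pics/w5.png

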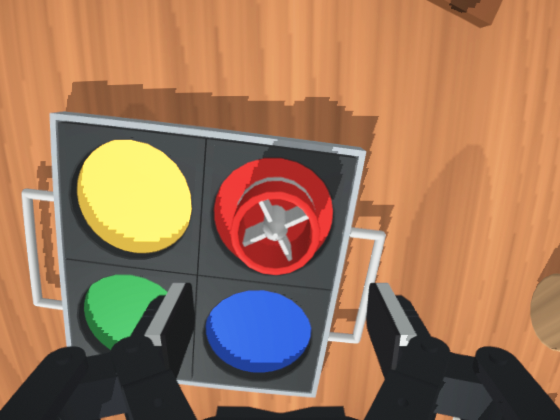

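The wrist view shows the red head standing in the red nest (275,230). Next, the blue head.

```bash
python3 -m pendant '[[70,[-17.96,-2.86,0],[0,0,0]],[70,[-17.96,-2.86,0],[0,0,0]],[70,[-17.96,-2.86,0],[0,0,0]],[70,[-17.96,-2.86,0],[0,0,0]],[70,[-17.96,-2.86,0],[0,0,0]],[70,[-17.96,-2.86,0],[0,0,0]],[70,[-17.96,-2.86,0],[0,0,0]],[70,[-17.96,-2.86,0],[0,0,0]],[70,[-17.96,-2.86,0],[0,0,0]],[70,[-17.96,-2.86,1.5],[0,0,0]],[70,[-17.96,-2.86,1.5],[0,0,0]],[70,[-17.96,-2.86,1.5],[0,0,0]]]'
python3 - <<'E'
from look import *
save('wrist','w6.png')
E
```

```text
t: 9.6
position: [0.5346, -0.209, 0.0951]
orientation: [180.0, -0.0, 90.2]
force: [0.1, -0.4, 0.3]
gripper_width: 0.821
```

View pics/w6.png

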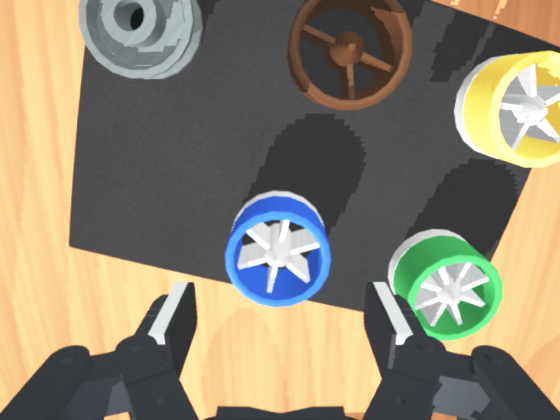

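Blue (278,255) is centred between the pads. I'll descend, grip and lift.

```bash
python3 -m pendant '[[70,[0,0,1.2],[0,0,0]],[70,[0,0,2.1],[0,0,0]],[70,[0,0,2.5],[0,0,0]],[70,[0,0,2.5],[0,0,0]],[70,[0,0,2.5],[0,0,0]]]'
python3 -m pendant '[[40,[0,0,0],[0,0,0]],[40,[0,0,0],[0,0,0]],[40,[0,0,0],[0,0,0]],[40,[0,0,0],[0,0,0]],[40,[0,0,0],[0,0,0]],[40,[0,0,0],[0,0,0]],[40,[0,0,-0.4],[0,0,0]],[40,[0,0,-1.5],[0,0,0]],[40,[0,0,-3.4],[0,0,0]],[40,[0,0,-4],[0,0,0]],[40,[0,0,-4],[0,0,0]]]'
python3 - <<'E'
from look import *
save('wrist','w7.png')
E
```

```text
t: 10.28
position: [0.535, -0.2105, 0.0332]
orientation: [179.9, 0.1, 90.1]
force: [0.3, -0.4, -0.9]
gripper_width: 0.822
t: 11.65
position: [0.5347, -0.2104, 0.1324]
orientation: [179.9, 0.1, 90.1]
force: [0.5, -0.6, -5.4]
gripper_width: 0.629
```

View pics/w7.png

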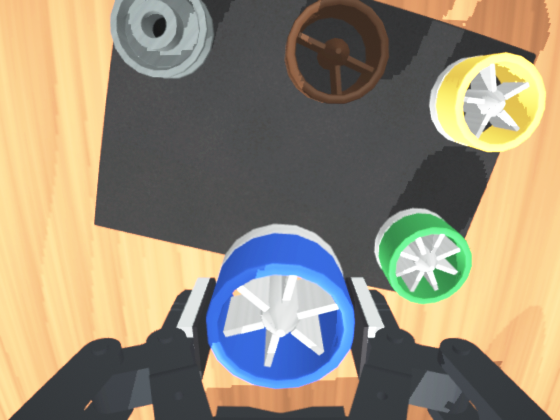

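Blue is held level. On to the blue nest.

```bash
python3 -m pendant '[[40,[2,0.33,0],[0,0,0]],[40,[4.2,0.7,0],[0,0,0]],[40,[6.4,1.06,0],[0,0,0]],[40,[8.6,1.42,0],[0,0,0]],[40,[10.8,1.8,0],[0,0,0]],[40,[12.8,2.12,0],[0,0,0]],[40,[14.02,2.32,0],[0,0,0]],[40,[14.02,2.32,0],[0,0,0]],[40,[14.02,2.32,1],[0,0,0]],[40,[14.02,2.32,2],[0,0,0]],[40,[14.02,2.32,2.4],[0,0,0]],[40,[14.02,2.32,2.4],[0,0,0]]]'
python3 - <<'E'
from look import *
save('wrist','w8.png')
E
```

```text
t: 13.2
position: [0.5909, 0.14, 0.0705]
orientation: [-179.9, 0.0, 90.0]
force: [0.5, 0.1, -3.3]
gripper_width: 0.631
```

View pics/w8.png

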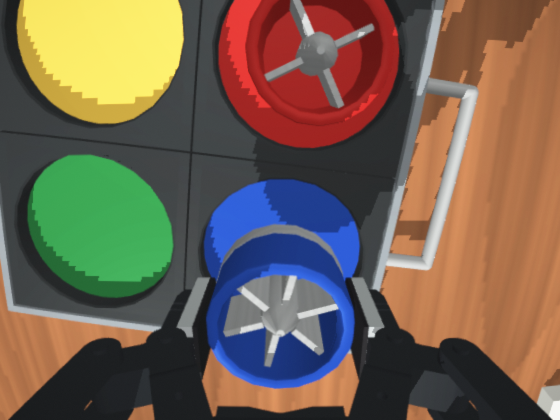

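```bash
python3 -m pendant '[[40,[0,0,0.6],[0,0,0]],[40,[0,0,1.1],[0,0,0]],[40,[0,0,1.25],[0,0,0]],[40,[0,0,1.3],[0,0,0]],[40,[0,0,1.35],[0,0,0]],[40,[0,0,1.35],[0,0,0]],[40,[0,0,1.35],[0,0,0]]]'
```

```text
t: 14.12
position: [0.592, 0.1405, 0.0383]
orientation: [180.0, 0.0, 90.1]
force: [0.1, 0.2, -3.6]
gripper_width: 0.632
```

```bash
python3 -m pendant '[[40,[0,0,0.04],[0,0,0]],[40,[0,0,0.04],[0,0,0]],[40,[0,0,0.04],[0,0,0]]]'
```

```text
t: 14.5
position: [0.592, 0.1405, 0.0375]
orientation: [180.0, 0.0, 90.1]
force: [-1.8, -0.0, 2.3]
gripper_width: 0.63
```

Contact made at 0.0375 m. Release and rise.

```bash
python3 -m pendant '[[60,[0,0,0],[0,0,0]],[64,[0,0,0],[0,0,0]],[72,[0,0,0],[0,0,0]],[72,[0,0,0],[0,0,0]],[72,[0,0,0],[0,0,0]],[72,[0,0,-0.4],[0,0,0]],[72,[0,0,-1],[0,0,0]],[72,[0,0,-2],[0,0,0]],[72,[0,0,-3.8],[0,0,0]],[72,[0,0,-3.8],[0,0,0]]]'
python3 - <<'E'
from look import *
save('wrist','w9.png')
E
```

```text
t: 15.75
position: [0.5945, 0.1406, 0.1377]
orientation: [179.5, -0.0, 90.1]
force: [0.8, -1.0, -0.4]
gripper_width: 0.843
```

View pics/w9.png

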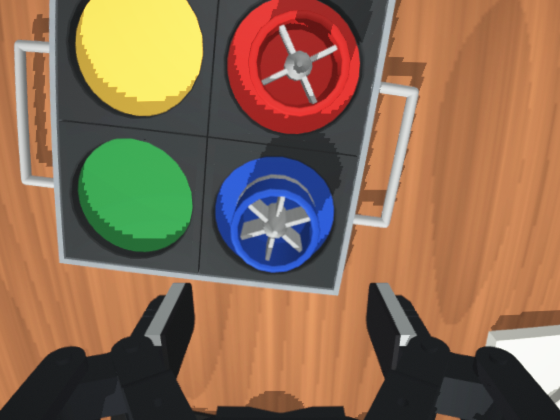

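Blue is seated (275,225). Next, the green head.

```bash
python3 -m pendant '[[70,[-15,1.64,0],[0,0,0]],[70,[-15,1.64,0],[0,0,0]],[70,[-15,1.64,0],[0,0,0]],[70,[-15,1.64,0],[0,0,0]],[70,[-15,1.64,0],[0,0,0]],[70,[-15,1.64,0],[0,0,0]],[70,[-15,1.64,0],[0,0,0]],[70,[-15,1.64,0],[0,0,0]],[70,[-15,1.64,1.5],[0,0,0]],[70,[-15,1.64,1.5],[0,0,0]],[70,[-15,1.64,1.5],[0,0,0]]]'
python3 - <<'E'
from look import *
save('wrist','w10.png')
E
```

```text
t: 17.18
position: [0.6335, -0.2334, 0.0956]
orientation: [180.0, 0.0, 90.1]
force: [-0.2, -0.0, 0.7]
gripper_width: 0.818
```

View pics/w10.png

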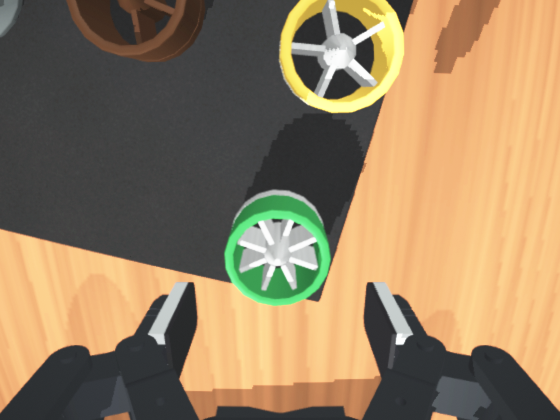

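Green (277,252) is centred. Descend, grip, lift.

```bash
python3 -m pendant '[[70,[0,0,1.2],[0,0,0]],[70,[0,0,2.1],[0,0,0]],[70,[0,0,2.5],[0,0,0]],[70,[0,0,2.5],[0,0,0]],[70,[0,0,2.5],[0,0,0]]]'
python3 -m pendant '[[40,[0,0,0],[0,0,0]],[40,[0,0,0],[0,0,0]],[40,[0,0,0],[0,0,0]],[40,[0,0,0],[0,0,0]],[40,[0,0,0],[0,0,0]],[40,[0,0,0],[0,0,0]],[40,[0,0,-0.4],[0,0,0]],[40,[0,0,-1.5],[0,0,0]],[40,[0,0,-3.4],[0,0,0]],[40,[0,0,-4],[0,0,0]],[40,[0,0,-4],[0,0,0]]]'
python3 - <<'E'
from look import *
save('wrist','w11.png')
E
```

```text
t: 17.85
position: [0.6341, -0.2349, 0.0337]
orientation: [179.9, 0.1, 90.1]
force: [0.7, -0.2, 0.5]
gripper_width: 0.819
t: 19.23
position: [0.6338, -0.2348, 0.1327]
orientation: [179.9, 0.1, 90.1]
force: [0.7, 0.1, -4.1]
gripper_width: 0.634
```

View pics/w11.png

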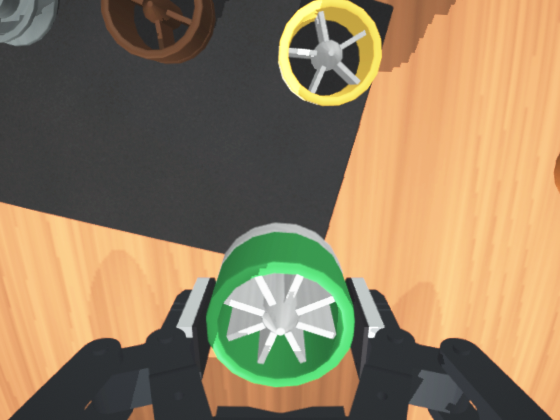

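```bash
python3 -m pendant '[[40,[2,-0.72,0],[0,0,0]],[40,[4.2,-1.51,0],[0,0,0]],[40,[6.4,-2.3,0],[0,0,0]],[40,[8.6,-3.09,0],[0,0,0]],[40,[10.8,-3.88,0],[0,0,0]],[40,[13,-4.67,0],[0,0,0]],[40,[14.8,-5.32,0],[0,0,0]],[40,[15.48,-5.56,0],[0,0,0]],[40,[15.48,-5.56,0.4],[0,0,0]],[40,[15.48,-5.56,1.6],[0,0,0]],[40,[15.48,-5.56,2.4],[0,0,0]],[40,[15.48,-5.56,2.4],[0,0,0]]]'
python3 - <<'E'
from look import *
save('wrist','w12.png')
E
```

```text
t: 20.78
position: [0.4922, 0.1511, 0.0691]
orientation: [-179.7, 0.0, 90.0]
force: [-0.5, 0.1, -3.6]
gripper_width: 0.633
```

View pics/w12.png

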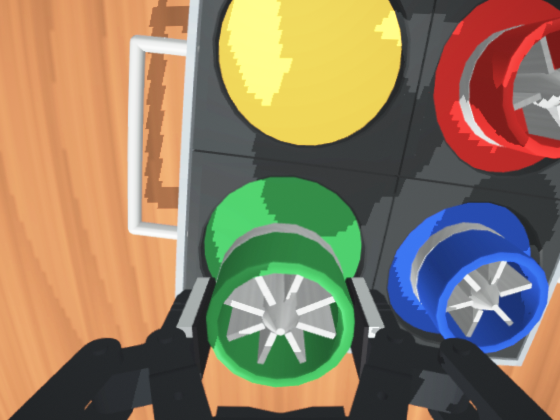

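```bash
python3 -m pendant '[[40,[0,0,0.6],[0,0,0]],[40,[0,0,1.1],[0,0,0]],[40,[0,0,1.25],[0,0,0]],[40,[0,0,1.32],[0,0,0]],[40,[0,0,1.37],[0,0,0]],[40,[0,0,1.37],[0,0,0]],[40,[0,0,1.37],[0,0,0]]]'
```

```text
t: 21.7
position: [0.4939, 0.1524, 0.038]
orientation: [180.0, 0.0, 90.1]
force: [0.4, -1.0, -3.3]
gripper_width: 0.633
```

```bash
python3 -m pendant '[[40,[0,0,0.04],[0,0,0]],[40,[0,0,0.04],[0,0,0]],[40,[0,0,0.04],[0,0,0]]]'
```

```text
t: 22.08
position: [0.494, 0.1524, 0.0379]
orientation: [180.0, 0.0, 90.1]
force: [-4.5, -0.5, 7.6]
gripper_width: 0.634
```

Contact made. Release and rise.

```bash
python3 -m pendant '[[60,[0,0,0],[0,0,0]],[64,[0,0,0],[0,0,0]],[72,[0,0,0],[0,0,0]],[72,[0,0,0],[0,0,0]],[72,[0,0,0],[0,0,0]],[72,[0,0,-0.4],[0,0,0]],[72,[0,0,-1],[0,0,0]],[72,[0,0,-2],[0,0,0]],[72,[0,0,-3.8],[0,0,0]],[72,[0,0,-3.8],[0,0,0]]]'
python3 - <<'E'
from look import *
save('wrist','w13.png')
E
```

```text
t: 23.32
position: [0.4964, 0.1525, 0.1369]
orientation: [179.6, -0.0, 90.1]
force: [1.0, 0.7, -0.4]
gripper_width: 0.844
```

View pics/w13.png

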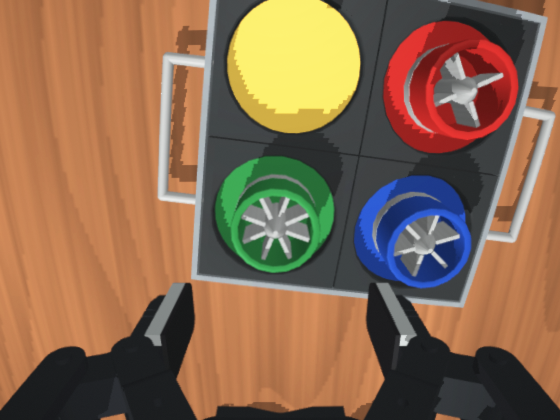

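Green is seated (275,225). Next, the yellow head.

```bash
python3 -m pendant '[[70,[-11.36,6.72,0],[0,0,0]],[70,[-11.36,6.72,0],[0,0,0]],[70,[-11.36,6.72,0],[0,0,0]],[70,[-11.36,6.72,0],[0,0,0]],[70,[-11.36,6.72,0],[0,0,0]],[70,[-11.36,6.72,0],[0,0,0]],[70,[-11.36,6.72,0],[0,0,0]],[70,[-11.36,6.72,0],[0,0,0]],[70,[-11.36,6.72,1.5],[0,0,0]],[70,[-11.36,6.72,1.5],[0,0,0]],[70,[-11.36,6.72,1.5],[0,0,0]]]'
python3 - <<'E'
from look import *
save('wrist','w14.png')
E
```

```text
t: 24.75
position: [0.6622, -0.1307, 0.0955]
orientation: [180.0, 0.0, 90.1]
force: [-0.1, 0.1, 0.4]
gripper_width: 0.817
```

View pics/w14.png

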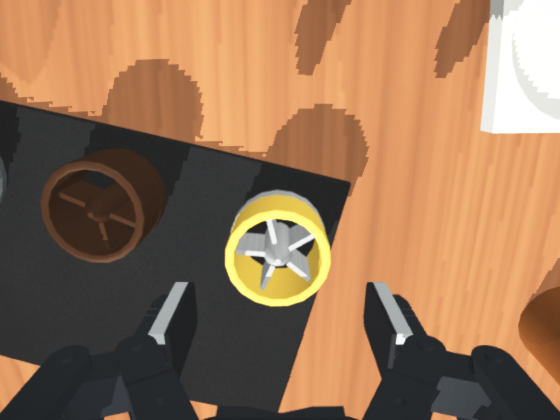

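Yellow (277,252) is centred, and the worn head at (95,210) is clear of the left finger.

```bash
python3 -m pendant '[[70,[0,0,1.2],[0,0,0]],[70,[0,0,2.1],[0,0,0]],[70,[0,0,2.5],[0,0,0]],[70,[0,0,2.5],[0,0,0]],[70,[0,0,2.5],[0,0,0]]]'
python3 -m pendant '[[40,[0,0,0],[0,0,0]],[40,[0,0,0],[0,0,0]],[40,[0,0,0],[0,0,0]],[40,[0,0,0],[0,0,0]],[40,[0,0,0],[0,0,0]],[40,[0,0,0],[0,0,0]],[40,[0,0,-0.4],[0,0,0]],[40,[0,0,-1.5],[0,0,0]],[40,[0,0,-3.4],[0,0,0]],[40,[0,0,-4],[0,0,0]],[40,[0,0,-4],[0,0,0]]]'
python3 - <<'E'
from look import *
save('wrist','w15.png')
E
```

```text
t: 25.42
position: [0.663, -0.1317, 0.0334]
orientation: [179.9, 0.0, 90.1]
force: [0.2, -0.2, 0.3]
gripper_width: 0.821
t: 26.8
position: [0.6627, -0.1316, 0.1325]
orientation: [179.9, 0.0, 90.1]
force: [-0.2, -0.1, -3.6]
gripper_width: 0.632
```

View pics/w15.png

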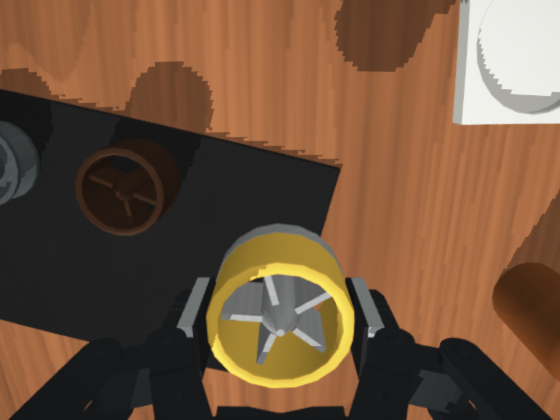

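```bash
python3 -m pendant '[[40,[2,-0.81,0],[0,0,0]],[40,[4.2,-1.71,0],[0,0,0]],[40,[6.4,-2.6,0],[0,0,0]],[40,[8.6,-3.5,0],[0,0,0]],[40,[10.8,-4.39,0],[0,0,0]],[40,[13,-5.29,0],[0,0,0]],[40,[14.7,-5.98,0],[0,0,0]],[40,[15.32,-6.23,0],[0,0,0]],[40,[15.32,-6.23,0.4],[0,0,0]],[40,[15.32,-6.23,1.6],[0,0,0]],[40,[15.32,-6.23,2.4],[0,0,0]],[40,[15.32,-6.23,2.4],[0,0,0]]]'
python3 - <<'E'
from look import *
save('wrist','w16.png')
E
```

```text
t: 28.35
position: [0.5046, 0.2501, 0.0692]
orientation: [-179.8, 0.1, 90.0]
force: [-1.1, -0.8, -2.6]
gripper_width: 0.633
```

View pics/w16.png

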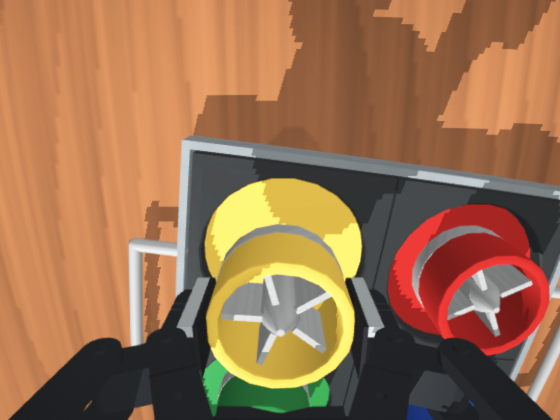

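```bash
python3 -m pendant '[[40,[0,0,0.6],[0,0,0]],[40,[0,0,1.1],[0,0,0]],[40,[0,0,1.25],[0,0,0]],[40,[0,0,1.32],[0,0,0]],[40,[0,0,1.37],[0,0,0]],[40,[0,0,1.37],[0,0,0]],[40,[0,0,1.4],[0,0,0]],[40,[0,0,1.4],[0,0,0]],[40,[0,0,1.4],[0,0,0]]]'
```

```text
t: 29.52
position: [0.5062, 0.2515, 0.0376]
orientation: [180.0, 0.0, 90.1]
force: [-4.5, -1.4, 6.6]
gripper_width: 0.628
```

Contact made. Release, rise well clear, then check all three views.

```bash
python3 -m pendant '[[60,[0,0,0],[0,0,0]],[64,[0,0,0],[0,0,0]],[72,[0,0,0],[0,0,0]],[72,[0,0,0],[0,0,0]],[72,[0,0,0],[0,0,0]],[72,[0,0,-0.4],[0,0,0]],[72,[0,0,-1],[0,0,0]],[72,[0,0,-2],[0,0,0]],[72,[0,0,-3.8],[0,0,0]],[72,[0,0,-3.8],[0,0,0]]]'
python3 -m pendant '[[72,[-5,0,-2],[0,0,0]],[72,[-10,0,-4],[0,0,0]],[72,[-16,0,-6],[0,0,0]],[72,[-20,0,-6],[0,0,0]],[72,[-20,0,-6],[0,0,0]],[72,[-20,0,-6],[0,0,0]],[72,[-20,0,-6],[0,0,0]],[72,[-20,0,-6],[0,0,0]],[72,[-20,0,-6],[0,0,0]],[72,[-20,0,-6],[0,0,0]],[72,[-20,0,-6],[0,0,0]]]'
python3 - <<'E'
from meas import *
for n in ['top','side']:
    s=save(n,n+'9.png')
    v,u=np.where(s['range_z']>0); P=bydepth(s,np.c_[u,v])
    for box,lo in (((.4,.72,-.28,-.06),.024),((.43,.67,.08,.31),.03)):
        k=(P[:,2]>lo)&(P[:,2]<.07)&(P[:,0]>box[0])&(P[:,0]<box[1])&(P[:,1]>box[2])&(P[:,1]<box[3])
        m=np.zeros((420,560),np.uint8); m[v[k],u[k]]=1
        for i,st,ce,l in comps(m,40):
            vv,uu=np.where(l==i); Q=bydepth(s,np.c_[uu,vv]); z=np.percentile(Q[:,2],90); T=Q[Q[:,2]>z-.006]
            (c,r)=cv2.minEnclosingCircle(T[:,:2].astype(np.float32)); print(n,ce.round(),np.round(c,4),round(r,4),'z',z.round(4))
E
```

```text
t: 30.78
position: [0.5085, 0.2521, 0.1371]
orientation: [179.6, -0.1, 90.1]
force: [0.3, 0.0, -0.7]
gripper_width: 0.845
t: 32.15
position: [0.5064, -0.2477, 0.2816]
orientation: [-180.0, -0.0, 90.1]
force: [-0.1, 0.4, -0.2]
gripper_width: 0.842
top [352. 236.] [ 0.5684 -0.1056] 0.0291 z 0.0422
top [345. 281.] [ 0.468  -0.0909] 0.0279 z 0.0302
top [345. 281.] [ 0.4671 -0.0909] 0.0134 z 0.0368
top [198. 218.] [0.6088 0.238 ] 0.028 z 0.0465
top [242. 224.] [0.5959 0.1407] 0.028 z 0.0467
top [192. 263.] [0.5074 0.251 ] 0.028 z 0.0463
top [236. 269.] [0.4969 0.153 ] 0.0288 z 0.0464
side [311. 165.] [ 0.5649 -0.1065] 0.0292 z 0.0438
side [353. 173.] [ 0.4645 -0.0904] 0.0282 z 0.0367
side [289. 241.] [0.5895 0.14  ] 0.0301 z 0.0475
side [338. 250.] [0.4923 0.1521] 0.0291 z 0.0473
side [277. 279.] [0.6052 0.2365] 0.0291 z 0.0474
side [329. 290.] [0.506  0.2498] 0.029 z 0.0472
```

View pics/top9.png

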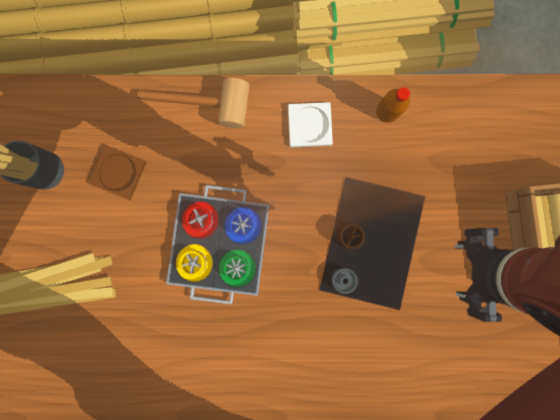

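View pics/side9.png

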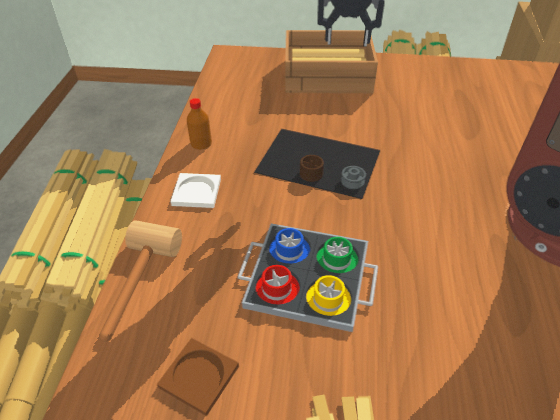

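All four heads are in their nests, within about 3 mm of centre and with tops at about 0.0465 m, which means seated. The worn head (352,236) and pulley (345,281) have not moved.

Run:
```python
from plant import ctrl
print(ctrl.close_job())
```

```text
the job is handed in; nothing more can be done
None
```

I picked up the red, blue, green and yellow heads one by one, lowered each into the nest of its own colour until the floor took its weight, and released it. The job was handed in at about 32 s of the 88 s allowed.

**Heads:** In the last top and side views all four stand flat, blades up, within about 3 mm of their nest centres. Their tops are at about 46.5 mm in the top view, against 46 mm expected when seated. The side view read about 1 mm higher and differed from the top view by up to 6 mm in position. That is well inside the 18 mm allowed; similar offsets were there in the first pictures.

**Worn head and pulley:** Both are within about 1 mm of where they lay by the top view. The side view shows less than 2 mm.

**Robot:** The gripper is empty and well clear of everything. Setting the red head down pressed hardest, with about 14 N at the wrist; the others were lighter. No check failed.

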